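Unclamp a camera module and hold it up in the spring tongs

TASK

On the jig, turn the winged clamp knob clockwise (seen from above) until it clicks over into its open position and its steel tab is swung off the small square camera module. Then take the spring tongs by their rubber grips, squeeze them so that both jaws close on two opposite sides of the module, and lift it lens up about 10 cm above its seat; finish while holding it there steadily in the tongs, with nothing put down. Only the tongs may touch the module, never the gripper's fingers, and the other loose things on the bench stay where they are.

Things in the scene. Friction and masses are not known exactly. Their poses are not given: they have to be found in the camera images.
- jig: Fixed jig: dark steel base 120 x 84 x 12 mm, x = -34 to 86 mm, y = +-42 mm from the origin, which is at bench height under the module's seat (black post 18 x 18 mm, top 25 mm above the bench). The knob's upright axis is at x = 45 mm; a 47 mm high aluminium plunger block at x = 78 mm. The jig's -x side, roughly towards the robot, is open bench for bringing in the tongs.
- clamp_knob (a joint): Wing knob angle, rad: 0 clamped (its steel tab, 12 mm wide, 47 to 51 mm above the bench, points to the jig's -x, 2 mm over the lens); grows clockwise seen from above; stops at 0 and 1.3. Detent by a spring plunger: about 0.1 N m holds it at 0, fading to none at the crest at 0.65; beyond it it snaps on by itself to the stop at 1.3 (open, tab to the jig's +y, clear of the module).
- knob_grip (a point): Point on the knob's axis, 74 mm above the bench, in its copper wing: a flat bar 42 mm long along this point's x, 11 mm thick along y, from 52 to 86 mm above the bench, to be pinched across y from above. Turns with the knob; x points away from the tab. Keep fingertips above the tab's top (51 mm).
- module: Camera module, loose on the seat post: aluminium block 20 x 20 x 16 mm with a black lens barrel 15 mm across and 4 mm high on top, about 30 g. Origin at the centre of its underside, z up through the lens, sides along the axes, nearly square with the jig.
- module_mid (a point): Centre of the module's aluminium block, 8 mm above its underside.
- tongs: Loose U-shaped spring tongs, 160 mm long, 22 mm tall, about 80 g, lying flat, jaws opening sideways. Origin at the underside (bench height) below the middle of the two rubber grips, within 10 mm of the centre of mass; x to the jaws, y to the left arm, z up. Grips 36 mm long (x = -18 to 18 mm), 22 mm tall, 46 mm over their outsides when open. Back bridge 34 mm wide, at x = -81 to -67 mm.
- tongs_tip (a point): Point midway between the jaws, 75 mm ahead of the tongs' origin and 11 mm above their underside; axes as tongs. Rubber jaw pads, 20 mm long (x) and 10 mm tall, are centred on it in x and z; the arms ahead of the grips are no taller. The module's centre belongs here. Jaw gap: 40 mm open, 20 mm (on the module) when the grips measure 36 mm over their outsides, 5 mm at the stop (28 mm).
- tongs_left: Left arm of the tongs (+y), steel with rubber grip and jaw. Origin on its pivot at the tongs' x = -72, y = 13 mm; x along the arm. Sprung open: squeezing takes 5 to 6 N at the grips, so squeezing to 43 mm over the grips carries the tongs with the jaws still about 34 mm apart. Once on the module, the jaws press with about half of any further grip force.
- tongs_right: Right arm of the tongs (-y side), mirror image of the left.
- phone_shell: Loose phone back shell 150 x 72 x 8 mm lying flat, origin under its centre. Leave alone.
- screwdriver: Loose screwdriver, 160 mm long, lying. Leave alone.
- brush: Loose brush, 150 mm long, lying. Leave alone.
- solder_spool: Loose spool 52 mm across, 40 mm high, standing. Leave alone.
- flux_tin: Loose round tin 48 mm across, 35 mm high. Leave alone.
- coin_cell: Loose round cell 24 mm across, 7 mm high. Leave alone.
- speaker: Loose phone speaker, flat 32 x 14 x 7 mm block. Leave alone.
Mind the look-alikes: they are no part of the job. Leave any green look-alike of the jig alone.

How it is judged:
By the outcome, as a careful person would: the job done as asked, in the order asked, and still so for the second after the job is handed in, while the arm keeps its last pose, push and grip.
It also fails if it takes over 51 s, if anything falls off the work surface, if the arm or the gripper's body presses on something with over 40 N, if the wrist force passes 120 N, or if a joint passes its speed limit or range.

ROBOT

A 6-joint arm with a two-finger parallel gripper is mounted at the origin on the work surface. World frame = base frame: x ahead of the robot, y to its left, z up, the work surface at z = 0. Lengths are in m, angles in rad, forces in N, time in s.
With the tool pointing down it reaches from about 0.275 to 0.75 m from the base axis. Payload 10.2 kg.
Tool frame: the origin (TCP) lies midway between the tips of the shut fingers; the grasp point (between the pads) lies 19 mm behind it; z points along the fingers, y is the line along which they close (so a half turn about z gives the same grasp; the last joint's range is limited). The gripper opens to 85 mm and grips with 20 to 120 N. Pads are 22 mm wide; open, the fingers measure 114 mm over their backs; the gripper's body (76 mm by 85 mm) begins 54 mm behind the grasp point. The pads swing forward as they close: fully open they stand 13 mm farther back than shut.
Start: joints at [0.902, 0.313, 1.498, -0, 1.331, -0.223], TCP at [0.226, 0.474, 0.194] pointing down, gripper open.
Joint ranges: [-2.94, 2.94], [-0.97, 2.17], [0.19, 2.56], [-1.23, 4.37], [0.02, 3.11], [-2.88, 2.88]. Speed limits (rad/s): [2.39, 2.39, 3.01, 3.14, 3.14, 3.14].

INTERFACE

Orientations are given as [roll, pitch, yaw] about the fixed x, y, z axes, in that order (R = Rz(yaw) Ry(pitch) Rx(roll)).
In Python, from bench import arm gives the robot as it stands. The module is installed in compiled form; this text tells all that it offers.
- The arm moves only by the tool servo_tool, never from a script. Its argument "deltas" is a list of rows, each an object of numbers: "x", "y", "z": the shift along the world's x, y, z in cm; "ax", "ay", "az": the turn, a rotation vector about the world's x, y, z in rad; "jaw": the closure, from -1 (fully open) to 1 (shut). In form: [{"x": .., "y": .., "z": .., "ax": .., "ay": .., "az": .., "jaw": ..}, ...]. A call has exactly 5 rows; each row shifts and turns the commanded pose from where the row before left it; what a row does not reach is not made up. A row lasts 1/12 s, in which the tool goes at most 41.7 mm and 7.16 degrees, less where a joint would pass 70% of its speed; a pose out of reach is approached as far as the arm can. A call is refused whole if a number of a shift passes 4.17 or a number of a turn 0.125, either way. A call with a gripper value outside its range is refused whole. The fingers move at their own pace and stop on an object; the grip force is fixed at half the most. Time passes only in rows, so rows that do not move let the fingers close, or fill a call up. It gives the time, the measured TCP pose, the force, the opening and the grip force at its end, in the units of the state.
- arm.state(): the state, without advancing time (a new reading comes with each control period).
- arm.camera(name): name is "scene" or "top" or "wrist"; returns (picture, depth): 384x512x3 uint8, red, green, blue; 384x512 float32, m along the optical axis (not along the pixel's ray), 0 where there is no reading.
- arm.get_calibration(name): a dict with "K" (3x3 intrinsics, pixels), "cam_to_world" (4x4, takes a point from camera to world coordinates); the wrist camera has in their place "T_tool_cam" (4x4, takes a point from camera to tool coordinates, whose origin is the TCP and whose axes are the flange's). Camera axes: x right, y down, z forward; pixel columns grow to the right and rows downward; lengths in m; the calibration is good to about 2 mm. A picture is of the moment at which its call begins: read the wrist's pose just before it. get_calibration takes no time and is no camera call.
- arm.finish_job(): hands the job in; it is judged then, once.
The state is a dict: "time": time; "qpos": joint angles; "joint_velocities": joint speeds; "joint_efforts": joint torques, N m; "ee_pos": TCP position; "ee_rot": TCP orientation; "ft_force": force on the tool from outside, world axes, zero at the start; "ft_torque": the same for the moment, N m; "opening": opening from 0.0 (shut) to 1.0 (fully open); "gripper_force": force on a finger pad.
Only numpy, scipy, OpenCV 4.12 (cv2) and the standard library are available. Lean on these libraries where they do the work, as an engineer would, in place of code of your own. Each camera call takes 0.05 s, during which the arm holds its last target. There are 200 camera calls.

## Working session

There is one attempt and no reset: what is moved stays moved. The work goes in short steps, Python scripts to look and compute and a tool call to move; the robot and the scene stay as the last step left them, time stands still between calls to the robot, and variables do not carry over. Pictures are saved under pics/ and viewed, at most 10 in all, crops included, and the job is handed in when it is done.

Besides the shell and the picture viewer there is one more tool, called after "Request:" as name([rows], argument=value, ...), one row to a line, values as JSON. servo_tool: Moves the arm, as the interface text tells. Its arguments: {"type":"object","properties":{"deltas":{"type":"array","items":{"type":"object","properties":{"x":{"type":"number"},"y":{"type":"number"},"z":{"type":"number"},"ax":{"type":"number"},"ay":{"type":"number"},"az":{"type":"number"},"jaw":{"type":"number"}}}}},"required":["deltas"]}

```bash
mkdir -p pics
cat > h.py <<'E'
import numpy as np, cv2
from bench import arm
def snap(n,f):
    im,d=arm.camera(n); np.savez(f'/tmp/{f}.npz',im=im,d=d); cv2.imwrite(f'pics/{f}.png',im[:,:,::-1]); return im,d
def cloud(n,d):
    c=arm.get_calibration(n);K=c['K'];T=np.array(c['cam_to_world'])
    v,u=np.mgrid[0:384,0:512]; P=np.stack([(u-K[0][2])/K[0][0]*d,(v-K[1][2])/K[1][1]*d,d],-1)
    W=P@T[:3,:3].T+T[:3,3]; W[d==0]=np.nan; return W
E
python3 - <<'E'
from h import *
a,_=snap('top','top1');b,_=snap('scene','sc1')
s=arm.state();print(s)
for n in('top','scene'):print(arm.get_calibration(n))
E
```

```text
{'time': 0.1, 'qpos': array([ 9.01567372e-01,  3.13372969e-01,  1.49836506e+00, -2.71677844e-06,
        1.33101322e+00, -2.23429863e-01]), 'joint_velocities': array([ 7.04551922e-04, -2.24787169e-03, -3.50823760e-03,  2.88836095e-04,
        1.33333853e-03,  4.25409048e-05]), 'joint_efforts': array([ 4.65379548e-03, -4.12897074e+01, -2.60140818e+01, -7.15584451e-05,
        3.00109066e-03, -5.72828935e-05]), 'ee_pos': array([0.22621797, 0.47345393, 0.19310163]), 'ee_rot': array([-3.14046228e+00, -2.54142504e-04,  2.69579407e+00]), 'ft_force': array([ 0.65110422,  0.45195531, -0.1143383 ]), 'ft_torque': array([-0.0318793 , -0.01663659, -0.01325635]), 'gripper_force': 0.0, 'opening': 1.0011751085124772}
{'K': array([[417.86723695,   0.        , 254.87217276],
       [  0.        , 417.86723695, 189.07954877],
       [  0.        ,   0.        ,   1.        ]]), 'cam_to_world': array([[ 0.01539858, -0.99455324,  0.10308607,  0.42297858],
       [-0.99945657, -0.01831521, -0.02740657,  0.04185126],
       [ 0.02914533, -0.10260803, -0.9942948 ,  1.05172521],
       [ 0.        ,  0.        ,  0.        ,  1.        ]])}
{'K': array([[478.52022842,   0.        , 255.8853707 ],
       [  0.        , 478.52022842, 193.87734624],
       [  0.        ,   0.        ,   1.        ]]), 'cam_to_world': array([[-0.61636225,  0.62685344, -0.47660502,  1.20316369],
       [ 0.78739412,  0.4826173 , -0.3835245 ,  0.59148448],
       [-0.01039582, -0.61166601, -0.7910478 ,  1.20648453],
       [ 0.        ,  0.        ,  0.        ,  1.        ]])}
```

View pics/top1.png

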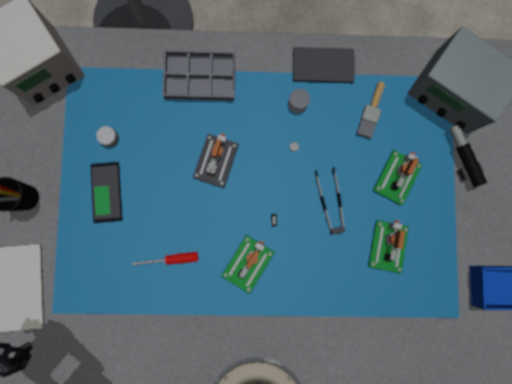

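View pics/sc1.png

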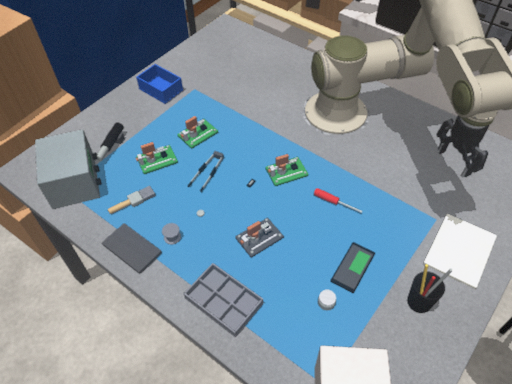

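The dark jig is at top px (216,160). The green look-alikes are at (247,263), (398,176) and (389,246). Only the dark steel one fits the description. The tongs are at (330,203), with the bridge at (337,231) and the jaws pointing up in the image. I'll confirm with an enlarged crop.

Run:
```python
from h import *
z=np.load('/tmp/top1.npz');im,d=z['im'],z['d']
A=cv2.resize(im[125:195,185:245],None,fx=6.6,fy=6.6,interpolation=cv2.INTER_CUBIC)
B=cv2.resize(im[160:240,305:355],None,fx=5.775,fy=5.775,interpolation=cv2.INTER_CUBIC)
h=min(A.shape[0],B.shape[0]);cv2.imwrite('pics/crop1.png',np.hstack([A[:h],B[:h]])[:,:,::-1]);print(A.shape,B.shape)
W=cloud('top',d)
# jig base footprint: points z 6..60mm
m=np.zeros(d.shape,bool);m[128:195,188:245]=1
q=W[m&(W[...,2]>.006)];print('jig',len(q),cv2.minAreaRect((q[:,:2]*1000).astype(np.float32)), np.nanmedian(W[200:210,180:240,2]))
q2=W[m&(W[...,2]>.035)];print(np.round(q2[np.argsort(-q2[:,2])][::6]*1000))
m[:]=0;m[160:240,308:352]=1
q=W[m&(W[...,2]>.010)];print('tongs',len(q),cv2.minAreaRect((q[:,:2]*1000).astype(np.float32)),np.nanmax(q[:,2]))
q=W[m&(W[...,2]>.017)];print('grips etc',len(q));print(np.round(q[::12]*1000))
```

```text
(462, 396, 3) (462, 289, 3)
jig 1605 ((603.70361328125, 122.27406311035156), (157.77642822265625, 134.84976196289062), 8.342022895812988) 0.0007922850065712472
[[629. 101.  90.]
 [608. 107.  88.]
 [623. 103.  87.]
 [618. 108.  87.]
 [620. 108.  86.]
 [637.  99.  86.]
 [604. 110.  86.]
 [609. 117.  85.]
 [623. 113.  85.]
 [613. 115.  85.]
 [628. 103.  84.]
 [616. 108.  84.]
 [607. 115.  83.]
 [640. 106.  83.]
 [626. 101.  82.]
 [598. 110.  77.]
 [619. 104.  72.]
 [603. 109.  66.]
 [599. 111.  62.]
 [600. 109.  56.]
 [610. 105.  56.]
 [578. 116.  55.]
 [627. 100.  54.]
 [625.  98.  54.]
 [581. 119.  53.]
 [593. 121.  53.]
 [618. 100.  52.]
 [618.  98.  52.]
 [576. 126.  51.]
 [583. 114.  51.]
 [588. 114.  51.]
 [583. 119.  51.]
 [606. 107.  50.]
 [623. 101.  49.]
 [584. 117.  48.]
 [653. 106.  48.]
 [653. 104.  48.]
 [596. 119.  47.]
 [581. 124.  47.]
 [654.  92.  46.]
 [572. 124.  45.]
 [575. 117.  44.]
 [652.  92.  44.]
 [610. 101.  43.]
 [657.  92.  42.]
 [570. 126.  42.]
 [573. 114.  41.]
 [643.  99.  40.]
 [578. 115.  40.]
 [573. 131.  39.]
 [643.  94.  38.]
 [611.  99.  36.]]
tongs 338 ((505.4816589355469, -177.53817749023438), (165.35568237304688, 50.05839157104492), 12.808478355407715) 0.025524251563658007
grips etc 192
[[ 584. -185.   19.]
 [ 544. -192.   20.]
 [ 519. -194.   20.]
 [ 510. -154.   23.]
 [ 505. -156.   24.]
 [ 498. -156.   23.]
 [ 494. -198.   24.]
 [ 483. -161.   22.]
 [ 472. -202.   17.]
 [ 447. -172.   18.]
 [ 437. -194.   20.]
 [ 434. -188.   22.]
 [ 432. -183.   25.]
 [ 429. -178.   24.]
 [ 430. -208.   22.]
 [ 427. -203.   23.]]
```

View pics/crop1.png

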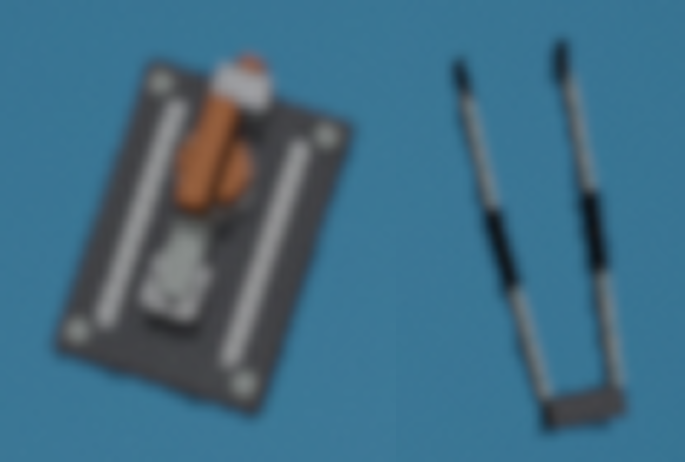

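```bash
cat >> h.py <<'E'
def topray(uv,z,n='top'):
    c=arm.get_calibration(n);T=np.array(c['cam_to_world']);out=[]
    for u,v in uv:
        r=T[:3,:3]@np.linalg.inv(c['K'])@[u,v,1]; t=(z-T[2,3])/r[2]; out.append((T[:3,3]+t*r)[:2])
    return np.array(out)
E
python3 - <<'E'
from h import *
cr=np.array([(150,60),(350,122),(258,412),(58,348)])/6.6+[185-.42,125-.42]
C=topray(cr,.012);print(C*1000)
x=(C[0]+C[1]-C[2]-C[3])/2;yaw=np.arctan2(x[1],x[0]);print(np.linalg.norm(x),np.linalg.norm(C[0]-C[1]),np.linalg.norm(C[3]-C[2]),yaw, np.arctan2(*(C[1]-C[0])[::-1])+np.pi/2,np.arctan2(*(C[2]-C[3])[::-1])+np.pi/2)
c=C.mean(0);e=np.array([np.cos(yaw),np.sin(yaw)]);print('origin',c-.026*e,'knob',c+.019*e)
print(arm.get_calibration('wrist'))
E
```

```text
[[669.39360918 135.66673151]
 [646.9053216   58.64541281]
 [534.55049872  91.24190081]
 [557.51449668 167.38304363]]
0.11663725180486786 0.0802371897059296 0.07952872960221241 -0.27931347684146235 -0.28407810269507294 -0.29292198218955035
origin [0.57709861 0.12040236] knob [0.62035464 0.10799605]
{'K': array([[284.0182226 ,   0.        , 254.51375733],
       [  0.        , 284.0182226 , 191.77340265],
       [  0.        ,   0.        ,   1.        ]]), 'T_tool_cam': array([[ 8.03569789e-05, -9.48707192e-01, -3.16156064e-01,
         7.98337772e-02],
       [ 9.99999941e-01,  1.82041566e-04, -2.92093620e-04,
        -9.23627923e-04],
       [ 3.34664863e-04, -3.16156021e-01,  9.48707151e-01,
        -1.79670357e-01],
       [ 0.00000000e+00,  0.00000000e+00,  0.00000000e+00,
         1.00000000e+00]])}
```

Request:
servo_tool([
  {"x":2.5,"y":-2.4,"z":0.2,"az":0.011,"jaw":-1},
  {"x":2.5,"y":-2.4,"z":0.2,"az":0.011,"jaw":-1},
  {"x":2.5,"y":-2.4,"z":0.2,"az":0.011,"jaw":-1},
  {"x":2.5,"y":-2.4,"z":0.2,"az":0.011,"jaw":-1},
  {"x":2.5,"y":-2.4,"z":0.2,"az":0.011,"jaw":-1},
])

```text
invalid input at $.deltas[0]: expected keys x, y, z, ax, ay, az, jaw
```

Request:
servo_tool([
  {"x":2.5,"y":-2.4,"z":0.2,"az":0.011,"jaw":-1},
  {"x":2.5,"y":-2.4,"z":0.2,"az":0.011,"jaw":-1},
  {"x":2.5,"y":-2.4,"z":0.2,"az":0.011,"jaw":-1},
  {"x":2.5,"y":-2.4,"z":0.2,"az":0.011,"jaw":-1},
  {"x":2.5,"y":-2.4,"z":0.2,"az":0.011,"jaw":-1},
])

```text
invalid input at $.deltas[0]: expected keys x, y, z, ax, ay, az, jaw
```

Request:
servo_tool([
  {"x":2.5,"y":-2.4,"z":0.2,"az":0.011,"jaw":-0.7},
  {"x":2.5,"y":-2.4,"z":0.2,"az":0.011,"jaw":-0.4},
  {"x":2.5,"y":-2.4,"z":0,"az":0.011,"jaw":-0.2},
  {"x":2.5,"y":-2.4,"z":0,"az":0.011,"jaw":-0.2},
  {"x":2.4,"y":-2.4,"z":0,"az":0.011,"jaw":-0.2},
])

```text
invalid input at $.deltas[0]: expected keys x, y, z, ax, ay, az, jaw
```

Request:
servo_tool([
  {"jaw":-0.2},
  {"jaw":-0.2},
  {"jaw":-0.2},
  {"jaw":-0.2},
  {"jaw":-0.2},
])

```text
invalid input at $.deltas[0]: expected keys x, y, z, ax, ay, az, jaw
```

```bash
cat >> h.py <<'E'
from scipy.spatial.transform import Rotation as R
def wrist(f):
    s=arm.state();T=np.eye(4);T[:3,:3]=R.from_euler('xyz',s['ee_rot']).as_matrix();T[:3,3]=s['ee_pos']
    c=arm.get_calibration('wrist');T=T@c['T_tool_cam'];im,d=snap('wrist',f);K=c['K']
    v,u=np.mgrid[0:384,0:512];P=np.stack([(u-K[0][2])/K[0][0]*d,(v-K[1][2])/K[1][1]*d,d],-1)
    W=P@T[:3,:3].T+T[:3,3];W[d==0]=np.nan;np.savez('/tmp/'+f+'.npz',im=im,d=d,W=W,T=T,K=K);return im,W
E
python3 - <<'E'
from h import *
im,W=wrist('w1');s=arm.state();print(s['ee_pos'],s['ee_rot'],s['qpos'],s['opening'])
E
```

```text
[0.22624693 0.47350192 0.19316166] [-3.14063686e+00 -1.95291872e-04  2.69578693e+00] [ 9.01591844e-01  3.13337680e-01  1.49825353e+00 -2.19395139e-05
  1.33097674e+00 -2.23393629e-01] 0.9982607262789732
```

View pics/w1.png

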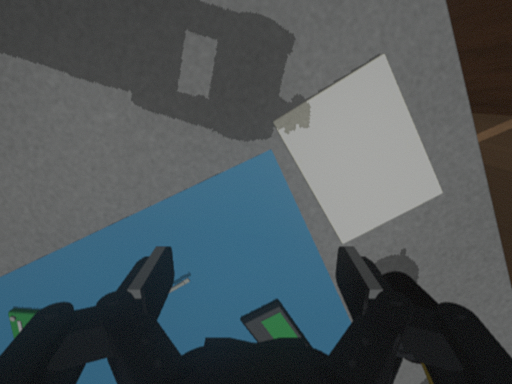

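The move was refused because every key is needed. The picture shows only the start view, with the fingers at the bottom. I'll resend the move.

Request:
servo_tool([
  {"x":2.5,"y":-2.4,"z":0.2,"ax":0,"ay":0,"az":0.011,"jaw":-1},
  {"x":2.5,"y":-2.4,"z":0.2,"ax":0,"ay":0,"az":0.011,"jaw":-1},
  {"x":2.5,"y":-2.4,"z":0.2,"ax":0,"ay":0,"az":0.011,"jaw":-1},
  {"x":2.5,"y":-2.4,"z":0.2,"ax":0,"ay":0,"az":0.011,"jaw":-1},
  {"x":2.5,"y":-2.4,"z":0.2,"ax":0,"ay":0,"az":0.011,"jaw":-1},
])

```text
time: 0.57
ee_pos: [0.3522, 0.3523, 0.2036]
ee_rot: [-3.141, -0.0, 2.752]
ft_force: [-0.4, 0.8, 0.2]
opening: 1.001
gripper_force: 0.0
```

Request:
servo_tool([
  {"x":2.5,"y":-2.4,"z":0.2,"ax":0,"ay":0,"az":0.011,"jaw":-1},
  {"x":2.5,"y":-2.4,"z":0.2,"ax":0,"ay":0,"az":0.011,"jaw":-1},
  {"x":2.5,"y":-2.4,"z":0.2,"ax":0,"ay":0,"az":0.011,"jaw":-1},
  {"x":2.5,"y":-2.4,"z":0.2,"ax":0,"ay":0,"az":0.011,"jaw":-1},
  {"x":2.5,"y":-2.4,"z":0.2,"ax":0,"ay":0,"az":0.011,"jaw":-1},
])

```text
time: 0.98
ee_pos: [0.4773, 0.2322, 0.2136]
ee_rot: [-3.141, -0.0, 2.806]
ft_force: [-0.1, 1.6, -0.1]
opening: 0.998
gripper_force: 0.0
```

Request:
servo_tool([
  {"x":2.5,"y":-2.4,"z":0.2,"ax":0,"ay":0,"az":0.011,"jaw":-1},
  {"x":2.5,"y":-2.4,"z":0.2,"ax":0,"ay":0,"az":0.011,"jaw":-1},
  {"x":2.5,"y":-2.4,"z":0,"ax":0,"ay":0,"az":0.011,"jaw":-1},
  {"x":2.5,"y":-2.4,"z":0,"ax":0,"ay":0,"az":0.011,"jaw":-1},
  {"x":2.4,"y":-2.4,"z":0,"ax":0,"ay":0,"az":0.011,"jaw":-1},
])

```text
time: 1.4
ee_pos: [0.6013, 0.1122, 0.2173]
ee_rot: [-3.141, -0.001, 2.861]
ft_force: [1.0, 0.3, 0.1]
opening: 1.003
gripper_force: 0.0
```

Request:
servo_tool([
  {"x":0,"y":0,"z":0,"ax":0,"ay":0,"az":0,"jaw":-1},
  {"x":0,"y":0,"z":0,"ax":0,"ay":0,"az":0,"jaw":-1},
  {"x":0,"y":0,"z":0,"ax":0,"ay":0,"az":0,"jaw":-1},
  {"x":0,"y":0,"z":0,"ax":0,"ay":0,"az":0,"jaw":-1},
  {"x":0,"y":0,"z":0,"ax":0,"ay":0,"az":0,"jaw":-1},
])

```text
time: 1.82
ee_pos: [0.5999, 0.1146, 0.2179]
ee_rot: [3.141, 0.0, 2.862]
ft_force: [0.2, -0.6, 0.0]
opening: 0.999
gripper_force: 0.0
```

Run:
```python
from h import *
im,W=wrist('w2');s=arm.state();print(s['time'],s['ee_pos'],s['ee_rot'],s['qpos'],s['opening'])
```

```text
1.8667 [0.59992372 0.11455913 0.21793798] [3.14147732e+00 3.34859893e-04 2.86208296e+00] [-2.91216475e-03  4.92645836e-01  1.17452868e+00  1.95929326e-05
  1.47406451e+00 -1.29420071e+00] 1.0006101711655675
```

View pics/w2.png

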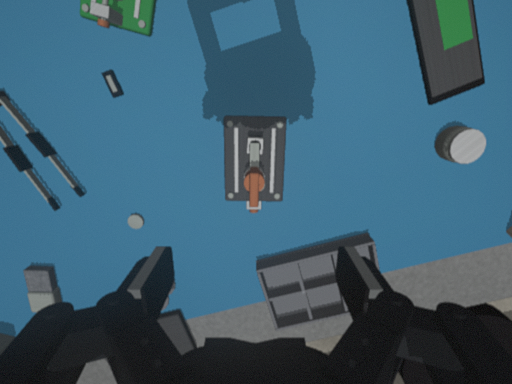

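The wrist view shows the dark jig square-on: corners (224,117), (286,117), (283,201) and (225,201), copper wing at (254,190), module under the tab at (255,147). Next I measure the jig and the wing.

Run:
```python
from h import *
z=np.load('/tmp/w2.npz');im,W,T,K=z['im'].astype(int),z['W'],z['T'],z['K']
def ray(uv,h):
    r=T[:3,:3]@np.linalg.inv(K)@[uv[0],uv[1],1];t=(h-T[2,3])/r[2];return (T[:3,3]+t*r)
# base mask: dark, non-blue
m=np.zeros(im.shape[:2],np.uint8);sub=(im[...,2]-im[...,0]<45);m[112:212,215:295]=sub[112:212,215:295]
base=m.astype(bool)
ys,xs=np.nonzero(base);rows=[(r,xs[ys==r].min(),xs[ys==r].max()) for r in range(120,196,8)];print(rows)
print('rows',ys.min(),ys.max(), [ys[xs==c].min() for c in range(230,282,8)],[ys[xs==c].max() for c in range(230,282,8)])
L=np.array([ray((a-.5,r),.012)[:2] for r,a,b in rows]);Rr=np.array([ray((b+.5,r),.012)[:2] for r,a,b in rows])
for E in(L,Rr):
    p=np.polyfit(E[:,0],E[:,1],1);print('edge yaw',np.arctan(p[0]))
mid=(L+Rr)/2;p=np.polyfit(mid[:,0],mid[:,1],1);print('axis yaw',np.arctan(p[0]),'y at .577,.62',np.polyval(p,[.577,.62]), 'width',np.linalg.norm(L-Rr,axis=1))
cop=base&(im[...,0]-im[...,2]>40)
q=W[cop];q=q[~np.isnan(q[:,0])];t=q[(q[:,2]>.078)];print(len(q),len(t),t.mean(0),cv2.minAreaRect((t[:,:2]*1000).astype(np.float32)),t[:,2].max())
top=np.median([ys[xs==c].min() for c in range(230,282,4)]);bot=201
print('ends',ray((254,top-.5),.012),[np.round(ray((c,r),.012),4) for c,r in((224,117),(286,117),(283,201),(225,201))])
```

```text
[(120, np.int64(223), np.int64(285)), (128, np.int64(224), np.int64(285)), (136, np.int64(224), np.int64(285)), (144, np.int64(224), np.int64(284)), (152, np.int64(224), np.int64(284)), (160, np.int64(224), np.int64(284)), (168, np.int64(225), np.int64(283)), (176, np.int64(225), np.int64(283)), (184, np.int64(225), np.int64(282)), (192, np.int64(225), np.int64(282))]
rows 115 211 [np.int64(115), np.int64(115), np.int64(115), np.int64(115), np.int64(115), np.int64(116), np.int64(116)] [np.int64(200), np.int64(200), np.int64(208), np.int64(211), np.int64(200), np.int64(200), np.int64(200)]
edge yaw -0.2890180782330098
edge yaw -0.2923005633361266
axis yaw -0.29068107818888195 y at .577,.62 [0.11937641 0.10651276] width [0.08314979 0.08254488 0.08327247 0.08265802 0.08339969 0.08415479
 0.0821393  0.0828967  0.08225016 0.08302283]
448 298 [0.6190888  0.10674035 0.08516204] ((620.1087646484375, 106.29457092285156), (10.458907127380371, 40.95762634277344), 74.13656616210938) 0.08712978450556874
ends [0.54323112 0.12886721 0.012     ] [array([0.5354, 0.0901, 0.012 ]), array([0.5579, 0.1685, 0.012 ]), array([0.671 , 0.1358, 0.012 ]), array([0.6479, 0.0551, 0.012 ])]
```

Request:
servo_tool([
  {"x":0.4,"y":-0.16,"z":-2.0,"ax":0,"ay":0,"az":-0.002,"jaw":-0.5},
  {"x":0.4,"y":-0.16,"z":-2.0,"ax":0,"ay":0,"az":-0.002,"jaw":-0.5},
  {"x":0.4,"y":-0.16,"z":-2.0,"ax":0,"ay":0,"az":-0.002,"jaw":-0.5},
  {"x":0.4,"y":-0.16,"z":-2.0,"ax":0,"ay":0,"az":-0.002,"jaw":-0.5},
  {"x":0.4,"y":-0.16,"z":-2.0,"ax":0,"ay":0,"az":-0.002,"jaw":-0.5},
])

```text
time: 2.28
ee_pos: [0.6202, 0.1063, 0.1169]
ee_rot: [3.142, 0.0, 2.852]
ft_force: [0.1, 0.5, -0.7]
opening: 0.75
gripper_force: 0.0
```

Request:
servo_tool([
  {"x":0,"y":0,"z":-2.0,"ax":0,"ay":0,"az":0,"jaw":-0.5},
  {"x":0,"y":0,"z":-2.0,"ax":0,"ay":0,"az":0,"jaw":-0.5},
  {"x":0,"y":0,"z":-2.0,"ax":0,"ay":0,"az":0,"jaw":-0.5},
  {"x":0,"y":0,"z":-1.7,"ax":0,"ay":0,"az":0,"jaw":-0.5},
  {"x":0,"y":0,"z":0,"ax":0,"ay":0,"az":0,"jaw":-0.5},
])

```text
time: 2.7
ee_pos: [0.6182, 0.1062, 0.0373]
ee_rot: [-3.14, -0.006, 2.852]
ft_force: [-1.0, -0.7, -1.0]
opening: 0.752
gripper_force: 0.0
```

Request:
servo_tool([
  {"x":0,"y":0,"z":0,"ax":0,"ay":0,"az":0,"jaw":-0.5},
  {"x":0,"y":0,"z":0,"ax":0,"ay":0,"az":0,"jaw":-0.2},
  {"x":0,"y":0,"z":0,"ax":0,"ay":0,"az":0,"jaw":0},
  {"x":0,"y":0,"z":0,"ax":0,"ay":0,"az":0,"jaw":0.2},
  {"x":0,"y":0,"z":0,"ax":0,"ay":0,"az":0,"jaw":0.3},
])

```text
time: 3.12
ee_pos: [0.6207, 0.1057, 0.0414]
ee_rot: [3.141, 0.001, 2.851]
ft_force: [0.3, -0.1, 0.1]
opening: 0.351
gripper_force: 0.0
```

I went about 2 cm too low with no contact. I'll raise to 60 mm before closing.

Request:
servo_tool([
  {"x":0,"y":0.05,"z":1.0,"ax":0,"ay":0,"az":0,"jaw":0.2},
  {"x":0,"y":0,"z":0.9,"ax":0,"ay":0,"az":0,"jaw":0.2},
  {"x":0,"y":0,"z":0,"ax":0,"ay":0,"az":0,"jaw":0.3},
  {"x":0,"y":0,"z":0,"ax":0,"ay":0,"az":0,"jaw":0.6},
  {"x":0,"y":0,"z":0,"ax":0,"ay":0,"az":0,"jaw":1},
])

```text
time: 3.53
ee_pos: [0.6204, 0.1062, 0.0597]
ee_rot: [3.142, 0.0, 2.851]
ft_force: [-0.1, -0.5, -0.9]
opening: 0.077
gripper_force: 0.0
```

Request:
servo_tool([
  {"x":0,"y":0,"z":0,"ax":0,"ay":0,"az":0,"jaw":1},
  {"x":0,"y":0,"z":0,"ax":0,"ay":0,"az":0,"jaw":1},
  {"x":0,"y":0,"z":0,"ax":0,"ay":0,"az":0,"jaw":1},
  {"x":0,"y":0,"z":0,"ax":0,"ay":0,"az":0,"jaw":1},
  {"x":0,"y":0,"z":0,"ax":0,"ay":0,"az":0,"jaw":1},
])

```text
time: 3.95
ee_pos: [0.6203, 0.1062, 0.0595]
ee_rot: [-3.142, -0.0, 2.851]
ft_force: [0.0, -1.2, 0.2]
opening: 0.001
gripper_force: 0.0
```

Run:
```python
from h import *
im,W=wrist('w3');b,d=snap('scene','sc2');t,_=snap('top','top2')
A=cv2.resize(b[170:290,200:330],(520,480),interpolation=cv2.INTER_CUBIC)
B=cv2.resize(im[120:384,120:400],(280*480//264,480))
cv2.imwrite('pics/c2.png',np.hstack([A,B])[:,:580+220,::-1])
```

```text
(no output)
```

View pics/c2.png

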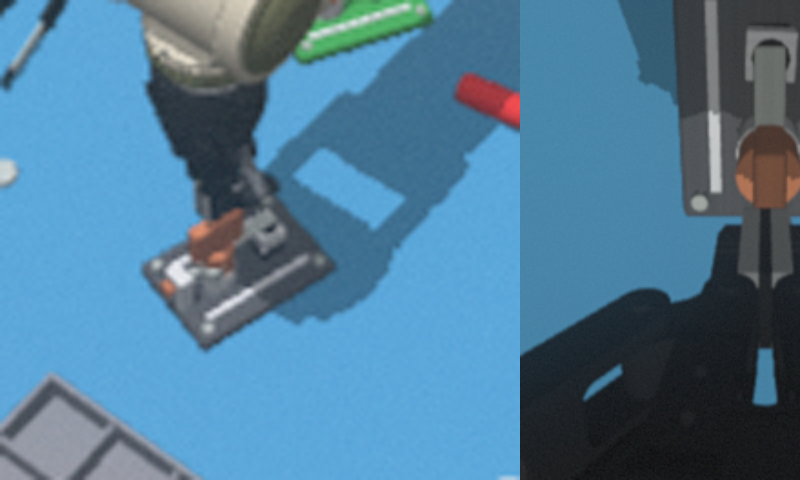

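Run:
```python
from h import *
z=np.load('/tmp/w3.npz');im,W,T,K=z['im'].astype(int),z['W'],z['T'],z['K']
s=arm.state();print(s['qpos'],s['ee_pos'],s['opening'],s['gripper_force'],s['ft_force'])
for v in range(190,330,6): print(v,[(tuple(im[v,u]),*np.round(W[v,u]*1000).tolist()) for u in (246,254,262)])
```

```text
[-1.63209952e-02  6.62337899e-01  1.32021315e+00 -1.80015634e-05
  1.15904933e+00 -1.29631798e+00] [0.62038861 0.1061844  0.05957048] 0.003479517278274529 0.0 [ 0.97183475 -0.16723111  0.41960399]
190 [((np.int64(88), np.int64(88), np.int64(89)), 607.0, 102.0, 28.0), ((np.int64(73), np.int64(53), np.int64(45)), 600.0, 111.0, 57.0), ((np.int64(76), np.int64(57), np.int64(49)), 602.0, 116.0, 58.0)]
196 [((np.int64(75), np.int64(56), np.int64(48)), 609.0, 102.0, 38.0), ((np.int64(78), np.int64(57), np.int64(50)), 600.0, 111.0, 71.0), ((np.int64(77), np.int64(55), np.int64(48)), 602.0, 115.0, 68.0)]
202 [((np.int64(91), np.int64(63), np.int64(52)), 609.0, 102.0, 52.0), ((np.int64(78), np.int64(58), np.int64(49)), 600.0, 111.0, 81.0), ((np.int64(80), np.int64(59), np.int64(51)), 601.0, 115.0, 81.0)]
208 [((np.int64(116), np.int64(79), np.int64(62)), 613.0, 101.0, 52.0), ((np.int64(113), np.int64(78), np.int64(62)), 602.0, 110.0, 85.0), ((np.int64(113), np.int64(76), np.int64(61)), 603.0, 115.0, 85.0)]
214 [((np.int64(116), np.int64(81), np.int64(64)), 617.0, 100.0, 53.0), ((np.int64(112),
[... 3319 characters left out ...]
1.0, 102.0, 135.0), ((np.int64(31), np.int64(34), np.int64(38)), 623.0, 107.0, 145.0)]
316 [((np.int64(31), np.int64(35), np.int64(38)), 623.0, 101.0, 146.0), ((np.int64(69), np.int64(129), np.int64(163)), 749.0, 66.0, 1.0), ((np.int64(27), np.int64(31), np.int64(33)), 626.0, 106.0, 144.0)]
322 [((np.int64(30), np.int64(35), np.int64(38)), 627.0, 99.0, 145.0), ((np.int64(71), np.int64(130), np.int64(163)), 757.0, 64.0, 0.0), ((np.int64(27), np.int64(29), np.int64(30)), 629.0, 106.0, 145.0)]
328 [((np.int64(27), np.int64(27), np.int64(30)), 627.0, 99.0, 147.0), ((np.int64(70), np.int64(130), np.int64(163)), 765.0, 61.0, -0.0), ((np.int64(23), np.int64(25), np.int64(25)), 629.0, 106.0, 148.0)]
```

Run:
```python
from h import *
z=np.load('/tmp/sc2.npz');W=cloud('scene',z['d']);im=z['im'].astype(int)
m=np.zeros(W.shape[:2],bool);m[205:250,235:280]=1
c=m&(im[...,0]-im[...,2]>40);q=W[c];print(len(q),np.nanmin(q,0),np.nanmax(q,0),np.nanmedian(q,0))
for v in range(212,236,3):print(v,[(*np.round(W[v,u]*1000).tolist(),) for u in range(246,270,4)])
```

```text
56 [0.60385449 0.09497491 0.03783376] [0.6637807  0.1230144  0.09232107] [0.62788082 0.11283968 0.08152064]
212 [(627.0, 92.0, 140.0), (638.0, 116.0, 174.0), (635.0, 127.0, 180.0), (616.0, 125.0, 156.0), (631.0, 150.0, 195.0), (514.0, 76.0, 1.0)]
215 [(562.0, 35.0, 5.0), (632.0, 111.0, 149.0), (627.0, 120.0, 151.0), (621.0, 129.0, 152.0), (639.0, 157.0, 197.0), (632.0, 164.0, 194.0)]
218 [(571.0, 43.0, 6.0), (632.0, 110.0, 134.0), (638.0, 129.0, 158.0), (644.0, 147.0, 180.0), (644.0, 160.0, 192.0), (636.0, 168.0, 189.0)]
221 [(578.0, 48.0, 1.0), (631.0, 109.0, 117.0), (639.0, 129.0, 144.0), (644.0, 147.0, 167.0), (647.0, 163.0, 184.0), (549.0, 102.0, 17.0)]
224 [(586.0, 54.0, 1.0), (579.0, 64.0, 1.0), (617.0, 111.0, 88.0), (607.0, 117.0, 82.0), (582.0, 112.0, 48.0), (576.0, 122.0, 50.0)]
227 [(595.0, 61.0, 1.0), (631.0, 107.0, 86.0), (619.0, 113.0, 77.0), (605.0, 116.0, 63.0), (590.0, 119.0, 48.0), (581.0, 126.0, 44.0)]
230 [(611.0, 75.0, 17.0), (634.0, 110.0, 77.0), (621.0, 114.0, 64.0), (608.0, 118.0, 52.0), (581.0, 112.0, 15.0), (584.0, 129.0, 35.0)]
233 [(619.0, 81.0, 15.0), (634.0, 110.0, 61.0), (623.0, 115.0, 53.0), (596.0, 108.0, 13.0), (590.0, 119.0, 16.0), (586.0, 130.0, 22.0)]
```

Run:
```python
from h import *
for f,tz in(('w2',.2179),('w3',.0596)):
    z=np.load(f'/tmp/{f}.npz');W=z['W'];h=W[...,2]-tz; m=np.zeros(h.shape,bool);m[235:,:]=1
    cam=np.array(arm.get_calibration('wrist')['T_tool_cam'])
    Tt=z['T']@np.linalg.inv(cam); P=(W-Tt[:3,3])@Tt[:3,:3]
    g=m&(z['d']<.19)&(z['d']>0)
    q=P[g];o=np.argsort(-q[:,2]);vu=np.argwhere(g)[o]
    print(f,len(q));print(np.hstack([np.round(q[o][:400:40]*1000),vu[:400:40]]))
```

```text
w2 35013
[[  0. -44. -50. 258. 172.]
 [  3.  41. -52. 255. 337.]
 [-10. -44. -52. 277. 173.]
 [ -5. -44. -53. 271. 172.]
 [ -4. -44. -54. 269. 171.]
 [  3. -44. -55. 258. 170.]
 [ -9. -44. -55. 280. 171.]
 [  6. -44. -56. 254. 169.]
 [ 10.  43. -56. 248. 344.]
 [  9.  48. -57. 249. 355.]]
w3 35469
[[  9.  -0. -41. 235. 256.]
 [ 10.  -1. -44. 236. 254.]
 [  6. -12. -45. 243. 235.]
 [ 10.  -6. -46. 238. 246.]
 [  6. -11. -47. 246. 236.]
 [ 10.  -0. -48. 239. 256.]
 [ 10.  -4. -48. 240. 249.]
 [  6. -11. -49. 248. 236.]
 [ 10.   2. -50. 241. 261.]
 [ 10.   1. -51. 242. 258.]]
```

The picture and depth show the shut fingertips at z≈101 mm, just above the wing (top at 86 mm). So the real tips stand 41 mm behind the reported TCP, open or shut apart from the 12 mm swing. The wing was never touched. I'll allow for this: open, go 4.3 cm lower and close.

Request:
servo_tool([
  {"x":0,"y":0,"z":0,"ax":0,"ay":0,"az":0,"jaw":0},
  {"x":0,"y":0,"z":0,"ax":0,"ay":0,"az":0,"jaw":0},
  {"x":0,"y":0,"z":0,"ax":0,"ay":0,"az":0,"jaw":0},
  {"x":0,"y":0,"z":0,"ax":0,"ay":0,"az":0,"jaw":0},
  {"x":0,"y":0,"z":0,"ax":0,"ay":0,"az":0,"jaw":0},
])

```text
time: 4.52
ee_pos: [0.6204, 0.1062, 0.0596]
ee_rot: [-3.142, -0.0, 2.851]
ft_force: [-0.6, -0.0, 0.3]
opening: 0.499
gripper_force: 0.0
```

Request:
servo_tool([
  {"x":0,"y":0,"z":-1.0,"ax":0,"ay":0,"az":0,"jaw":0},
  {"x":0,"y":0,"z":-1.0,"ax":0,"ay":0,"az":0,"jaw":0},
  {"x":0,"y":0,"z":-1.0,"ax":0,"ay":0,"az":0,"jaw":0},
  {"x":0,"y":0,"z":-1.2,"ax":0,"ay":0,"az":0,"jaw":0},
  {"x":0,"y":0,"z":0,"ax":0,"ay":0,"az":0,"jaw":0},
])

```text
time: 4.93
ee_pos: [0.6186, 0.1062, 0.0142]
ee_rot: [-3.14, -0.005, 2.851]
ft_force: [-0.3, -0.1, 0.4]
opening: 0.503
gripper_force: 0.0
```

Request:
servo_tool([
  {"x":0,"y":0,"z":0,"ax":0,"ay":0,"az":0,"jaw":0.3},
  {"x":0,"y":0,"z":0,"ax":0,"ay":0,"az":0,"jaw":0.6},
  {"x":0,"y":0,"z":0,"ax":0,"ay":0,"az":0,"jaw":0.8},
  {"x":0,"y":0,"z":0,"ax":0,"ay":0,"az":0,"jaw":1},
  {"x":0,"y":0,"z":0,"ax":0,"ay":0,"az":0,"jaw":1},
])

```text
time: 5.35
ee_pos: [0.6211, 0.1073, 0.0183]
ee_rot: [3.139, 0.002, 2.851]
ft_force: [2.7, 5.5, -1.7]
opening: 0.115
gripper_force: 58.9
```

Request:
servo_tool([
  {"x":0,"y":0,"z":0,"ax":0,"ay":0,"az":0,"jaw":1},
  {"x":0,"y":0,"z":0,"ax":0,"ay":0,"az":0,"jaw":1},
  {"x":0,"y":0,"z":0,"ax":0,"ay":0,"az":0,"jaw":1},
  {"x":0,"y":0,"z":0,"ax":0,"ay":0,"az":0,"jaw":1},
  {"x":0,"y":0,"z":0,"ax":0,"ay":0,"az":0,"jaw":1},
])

```text
time: 5.77
ee_pos: [0.6211, 0.1073, 0.0183]
ee_rot: [3.139, 0.002, 2.851]
ft_force: [2.2, 5.9, -1.0]
opening: 0.117
gripper_force: 58.9
```

The wing is gripped. Now I turn it clockwise.

Request:
servo_tool([
  {"x":0,"y":-0.05,"z":0,"ax":0,"ay":0,"az":-0.09,"jaw":1},
  {"x":0,"y":0,"z":0,"ax":0,"ay":0,"az":-0.09,"jaw":1},
  {"x":0,"y":0,"z":0,"ax":0,"ay":0,"az":-0.09,"jaw":1},
  {"x":0,"y":0,"z":0,"ax":0,"ay":0,"az":-0.09,"jaw":1},
  {"x":0,"y":0,"z":0,"ax":0,"ay":0,"az":-0.09,"jaw":1},
])

```text
time: 6.18
ee_pos: [0.6207, 0.1068, 0.0182]
ee_rot: [3.14, 0.0, 2.397]
ft_force: [-0.1, 5.2, 3.0]
opening: 0.12
gripper_force: 60.0
```

Request:
servo_tool([
  {"x":0,"y":0,"z":0,"ax":0,"ay":0,"az":-0.09,"jaw":1},
  {"x":0,"y":0,"z":0,"ax":0,"ay":0,"az":-0.09,"jaw":1},
  {"x":0,"y":0,"z":0,"ax":0,"ay":0,"az":-0.09,"jaw":1},
  {"x":0,"y":0,"z":0,"ax":0,"ay":0,"az":-0.09,"jaw":1},
  {"x":0,"y":0,"z":0,"ax":0,"ay":0,"az":-0.09,"jaw":1},
])

```text
time: 6.6
ee_pos: [0.6202, 0.1065, 0.0183]
ee_rot: [3.141, -0.001, 1.947]
ft_force: [-3.1, 3.6, 0.9]
opening: 0.123
gripper_force: 59.7
```

Request:
servo_tool([
  {"x":0,"y":0,"z":0,"ax":0,"ay":0,"az":-0.09,"jaw":1},
  {"x":0,"y":0,"z":0,"ax":0,"ay":0,"az":-0.09,"jaw":1},
  {"x":0,"y":0,"z":0,"ax":0,"ay":0,"az":-0.08,"jaw":1},
  {"x":0,"y":0,"z":0,"ax":0,"ay":0,"az":-0.08,"jaw":1},
  {"x":0,"y":0,"z":0,"ax":0,"ay":0,"az":0,"jaw":1},
])

```text
time: 7.02
ee_pos: [0.6198, 0.1065, 0.0182]
ee_rot: [-3.141, -0.001, 1.607]
ft_force: [-3.6, 3.2, -1.4]
opening: 0.116
gripper_force: 59.2
```

Request:
servo_tool([
  {"x":0,"y":0,"z":0,"ax":0,"ay":0,"az":0,"jaw":1},
  {"x":0,"y":0,"z":0,"ax":0,"ay":0,"az":0,"jaw":0.5},
  {"x":0,"y":0,"z":0,"ax":0,"ay":0,"az":0,"jaw":0},
  {"x":0,"y":0,"z":0,"ax":0,"ay":0,"az":0,"jaw":-0.5},
  {"x":0,"y":0,"z":0,"ax":0,"ay":0,"az":0,"jaw":-0.5},
])

```text
time: 7.43
ee_pos: [0.6206, 0.1055, 0.0178]
ee_rot: [3.141, 0.0, 1.611]
ft_force: [-0.8, -0.1, 0.1]
opening: 0.663
gripper_force: 0.0
```

Request:
servo_tool([
  {"x":0,"y":0,"z":0.5,"ax":0,"ay":0,"az":0,"jaw":-0.5},
  {"x":0,"y":0,"z":2,"ax":0,"ay":0,"az":0,"jaw":-0.5},
  {"x":0,"y":0,"z":3,"ax":0,"ay":0,"az":0,"jaw":-0.5},
  {"x":0,"y":0,"z":3,"ax":0,"ay":0,"az":0,"jaw":-0.5},
  {"x":0,"y":0,"z":3,"ax":0,"ay":0,"az":0,"jaw":-1},
])

```text
time: 7.85
ee_pos: [0.6202, 0.1056, 0.1344]
ee_rot: [3.141, 0.0, 1.611]
ft_force: [0.1, 1.4, -0.1]
opening: 0.87
gripper_force: 0.0
```

Request:
servo_tool([
  {"x":-0.8,"y":-1.9,"z":0.4,"ax":0,"ay":0,"az":-0.092,"jaw":-1},
  {"x":-0.8,"y":-1.9,"z":0.4,"ax":0,"ay":0,"az":-0.092,"jaw":-1},
  {"x":-0.8,"y":-1.9,"z":0.4,"ax":0,"ay":0,"az":-0.092,"jaw":-1},
  {"x":-0.8,"y":-1.9,"z":0.4,"ax":0,"ay":0,"az":-0.092,"jaw":-1},
  {"x":-0.8,"y":-1.9,"z":0.4,"ax":0,"ay":0,"az":-0.092,"jaw":-1},
])

```text
time: 8.27
ee_pos: [0.58, 0.0098, 0.1533]
ee_rot: [3.141, -0.0, 1.146]
ft_force: [1.0, 0.2, -0.0]
opening: 1.002
gripper_force: 0.0
```

Request:
servo_tool([
  {"x":-0.8,"y":-1.9,"z":0.4,"ax":0,"ay":0,"az":-0.092,"jaw":-1},
  {"x":-0.8,"y":-1.9,"z":0.4,"ax":0,"ay":0,"az":-0.092,"jaw":-1},
  {"x":-0.8,"y":-1.9,"z":0.4,"ax":0,"ay":0,"az":-0.092,"jaw":-1},
  {"x":-0.8,"y":-1.9,"z":0.4,"ax":0,"ay":0,"az":-0.092,"jaw":-1},
  {"x":-0.8,"y":-1.9,"z":0.4,"ax":0,"ay":0,"az":-0.092,"jaw":-1},
])

```text
time: 8.68
ee_pos: [0.54, -0.0852, 0.1733]
ee_rot: [3.141, -0.0, 0.686]
ft_force: [0.9, 0.2, -1.0]
opening: 0.999
gripper_force: 0.0
```

Request:
servo_tool([
  {"x":-0.8,"y":-1.9,"z":0,"ax":0,"ay":0,"az":-0.092,"jaw":-1},
  {"x":-0.8,"y":-1.9,"z":0,"ax":0,"ay":0,"az":-0.092,"jaw":-1},
  {"x":-0.8,"y":-1.9,"z":0,"ax":0,"ay":0,"az":-0.092,"jaw":-1},
  {"x":-0.7,"y":-1.9,"z":0,"ax":0,"ay":0,"az":-0.092,"jaw":-1},
  {"x":-0.6,"y":-1.8,"z":0,"ax":0,"ay":0,"az":-0.092,"jaw":-1},
])

```text
time: 9.1
ee_pos: [0.5029, -0.1794, 0.1732]
ee_rot: [3.141, -0.0, 0.226]
ft_force: [0.6, 0.4, 0.4]
opening: 0.997
gripper_force: 0.0
```

Request:
servo_tool([
  {"x":0,"y":0,"z":0,"ax":0,"ay":0,"az":0,"jaw":-1},
  {"x":0,"y":0,"z":0,"ax":0,"ay":0,"az":0,"jaw":-1},
  {"x":0,"y":0,"z":0,"ax":0,"ay":0,"az":0,"jaw":-1},
  {"x":0,"y":0,"z":0,"ax":0,"ay":0,"az":0,"jaw":-1},
  {"x":0,"y":0,"z":0,"ax":0,"ay":0,"az":0,"jaw":-1},
])

```text
time: 9.52
ee_pos: [0.5036, -0.1775, 0.1727]
ee_rot: [-3.142, -0.0, 0.233]
ft_force: [0.8, 0.5, 0.3]
opening: 1.001
gripper_force: 0.0
```

Run:
```python
from h import *
im,W=wrist('w4');s=arm.state();print(s['time'],s['ee_pos'],s['ee_rot'],s['qpos'],s['opening'])
t,_=snap('top','top3');b,_=snap('scene','sc3')
A=cv2.resize(t[125:195,185:245],(264,308),interpolation=cv2.INTER_CUBIC)
B=cv2.resize(b[210:260,230:290],(264,220),interpolation=cv2.INTER_CUBIC)
C=np.zeros((528,264,3),np.uint8);C[:308]=A;C[308:]=B
D=np.zeros((528,512,3),np.uint8);D[:384]=im
cv2.imwrite('pics/c3.png',np.hstack([C,D])[:,:,::-1])
```

```text
9.5667 [ 0.50362146 -0.17765884  0.17267733] [ 3.14152696e+00 -7.80694422e-05  2.32520865e-01] [-5.58672770e-01  3.49327459e-01  1.50330648e+00  9.72054757e-06
  1.28885711e+00  7.79599990e-01] 1.0022768764576167
```

View pics/c3.png

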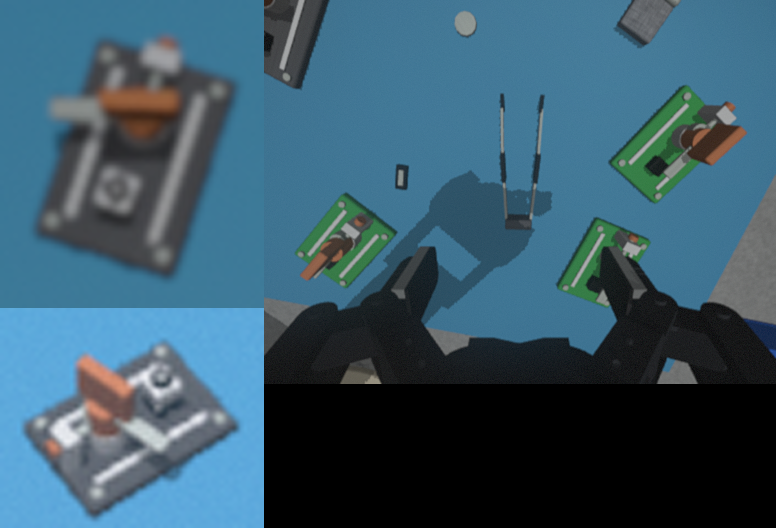

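The knob is open, with the tab swung to jig +y. The module is bare and still seated, at crop (118,190). In the wrist view the tongs have their jaws at (238,102) and (278,102) and the bridge at (253,221). Now I measure both.

Run:
```python
from h import *
z=np.load('/tmp/w4.npz');W,T,K,im=z['W'],z['T'],z['K'],z['im'].astype(int)
def ray(uv,h):
    r=T[:3,:3]@np.linalg.inv(K)@[uv[0],uv[1],1];t=(h-T[2,3])/r[2];return (T[:3,3]+t*r)
sub=np.zeros(W.shape[:2],bool);sub[88:235,225:292]=1
nb=sub&(im[...,2]-im[...,0]<30)&(W[...,2]>.007)
q=W[nb];print(len(q),cv2.minAreaRect((q[:,:2]*1000).astype(np.float32)),np.nanmax(q[:,2]))
# per-row mid of left & right
v,u=np.nonzero(nb);mids=[]
for r in range(v.min(),v.max()+1):
    x=u[v==r]
    if len(x)>=2 and x.max()-x.min()>20: mids.append((r,x.min(),x.max()))
mids=np.array(mids);print(mids[::8].tolist(),mids[-1])
M=np.array([(ray((a-.5,r),.018)[:2]+ray((b+.5,r),.018)[:2])/2 for r,a,b in mids])
wd=[np.linalg.norm(ray((a-.5,r),.018)-ray((b+.5,r),.018))*1000 for r,a,b in mids];print(np.round(wd[::8],1))
p=np.polyfit(M[:,0],M[:,1],1);yaw=np.arctan(p[0]);print('yaw',yaw,'y(.5035)',np.polyval(p,.5035))
print('tip end',ray((257,v.min()-.5),.016),'bridge end',ray((253,v.max()+.5),.011))
s=arm.state();print('yawtool',s['ee_rot'][2])
# module
z=np.load('/tmp/top3.npz');W=cloud('top',z['d']);o=np.array([.5765,.1192])
for f in('top3','sc3'):
    z=np.load(f'/tmp/{f}.npz');W=cloud('top' if f=='top3' else 'scene',z['d'])
    m=(np.hypot(W[...,0]-o[0],W[...,1]-o[1])<.022)&(W[...,2]>.033)
    t=W[m];print(f,len(t),np.round(t.mean(0)*1000,1),np.round(t.max(0)*1000,1),cv2.minAreaRect((t[:,:2]*1000).astype(np.float32)))
```

```text
1081 ((506.3818664550781, -180.97027587890625), (163.44659423828125, 47.387535095214844), 12.180644989013672) 0.023129833244110942
[[96, 237, 279], [104, 237, 278], [112, 237, 278], [120, 237, 277], [128, 237, 277], [136, 237, 276], [144, 237, 276], [152, 237, 275], [160, 237, 275], [168, 237, 274], [176, 238, 273], [184, 239, 271], [192, 239, 270], [200, 240, 269], [208, 240, 268], [216, 241, 267], [224, 241, 266]] [228 242 266]
[48.  47.2 47.7 46.9 47.3 46.6 47.  46.2 46.7 45.9 43.9 40.6 39.7 37.6
 36.7 34.5 33.5]
yaw 0.20336523054624633 y(.5035) -0.180594837959691
tip end [ 0.58695858 -0.16240487  0.016     ] bridge end [ 0.42117814 -0.19679173  0.011     ]
yawtool 0.23182549942675967
top3 71 [576.2 122.3  42.3] [587.8 134.3  49.6] ((577.0721435546875, 122.51564025878906), (20.030750274658203, 20.148042678833008), 68.94856262207031)
sc3 50 [578.9 124.1  42. ] [588.8 134.2  50.4] ((576.9264526367188, 122.28648376464844), (22.55215835571289, 20.251909255981445), 72.40975952148438)
```

Request:
servo_tool([
  {"x":-0.05,"y":-0.08,"z":-3,"ax":0,"ay":0,"az":-0.006,"jaw":-0.6},
  {"x":-0.05,"y":-0.08,"z":-3,"ax":0,"ay":0,"az":-0.006,"jaw":-0.6},
  {"x":-0.05,"y":-0.08,"z":-3,"ax":0,"ay":0,"az":-0.006,"jaw":-0.6},
  {"x":0,"y":-0.08,"z":-3,"ax":0,"ay":0,"az":-0.006,"jaw":-0.6},
  {"x":0,"y":0,"z":-3,"ax":0,"ay":0,"az":0,"jaw":-0.6},
])

```text
time: 10.08
ee_pos: [0.5019, -0.1814, 0.0214]
ee_rot: [3.141, -0.0, 0.207]
ft_force: [0.1, -0.4, 0.2]
opening: 0.803
gripper_force: 0.0
```

Request:
servo_tool([
  {"x":0,"y":0,"z":-2,"ax":0,"ay":0,"az":0,"jaw":-0.6},
  {"x":0,"y":0,"z":-1,"ax":0,"ay":0,"az":0,"jaw":-0.5},
  {"x":0,"y":0,"z":-1,"ax":0,"ay":0,"az":0,"jaw":-0.4},
  {"x":0,"y":0,"z":0,"ax":0,"ay":0,"az":0,"jaw":-0.3},
  {"x":0,"y":0,"z":0,"ax":0,"ay":0,"az":0,"jaw":-0.3},
])

```text
time: 10.5
ee_pos: [0.5024, -0.1817, -0.0167]
ee_rot: [3.141, -0.001, 0.207]
ft_force: [0.9, -1.5, 0.6]
opening: 0.652
gripper_force: 0.0
```

Run:
```python
from h import *
im,W=wrist('w5');s=arm.state();print(s['time'],s['ee_pos'],s['ee_rot'],s['opening'],s['ft_force'])
z=np.load('/tmp/w5.npz');Tt=z['T']@np.linalg.inv(np.array(arm.get_calibration('wrist')['T_tool_cam']));P=(W-Tt[:3,3])@Tt[:3,:3]
g=(z['d']>0)&(z['d']<.19)&(np.abs(P[...,1])<.06);q=P[g];o=np.argsort(-q[:,2]);print(np.hstack([np.round(q[o][:300:30]*1000),np.argwhere(g)[o][:300:30],np.round(W[g][o][:300:30]*1000)]))
```

```text
10.55 [ 0.50259121 -0.18187078 -0.01632118] [ 3.14026777e+00 -1.36528461e-03  2.06930264e-01] 0.6479984228032439 [ 0.2622993  -0.35886657  0.37791007]
[[ 123.  -10.  -14.   12.  232.  621. -147.   -3.]
 [  77.   48.  -15.  106.  337.  588. -212.   -2.]
 [ 126.   12.  -15.    5.  275.  628. -168.   -2.]
 [  93.    5.  -15.   75.  261.  595. -168.   -2.]
 [  96.    9.  -15.   69.  268.  598. -171.   -2.]
 [ 110.   33.  -15.   40.  315.  617. -191.   -2.]
 [ 108.   50.  -15.   44.  347.  618. -208.   -2.]
 [ 100.   52.  -15.   60.  350.  611. -212.   -2.]
 [  97.   -6.  -15.   68.  241.  596. -156.   -2.]
 [  18.   -5.  -15.  205.  244.  519. -173.   -2.]]
```

View pics/w5.png

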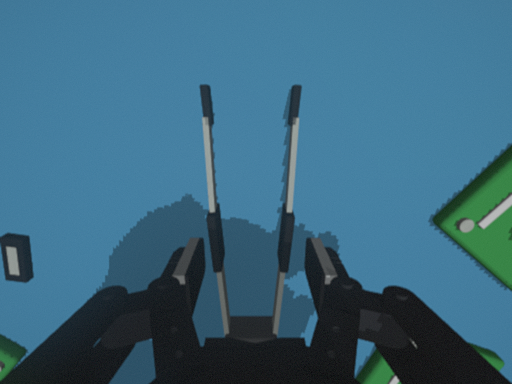

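The fingers straddle the grips, with fingertips at columns 203 and 308 and grips at rows 210–270. A quick centring check before the last descent.

Run:
```python
from h import *
z=np.load('/tmp/w5.npz');W,im,T,K=z['W'],z['im'].astype(int),z['T'],z['K'];Tt=T@np.linalg.inv(np.array(arm.get_calibration('wrist')['T_tool_cam']))
def ray(u,v,h):
    r=T[:3,:3]@np.linalg.inv(K)@[u,v,1];t=(h-T[2,3])/r[2];return np.round(1000*Tt[:3,:3].T@(T[:3,3]+t*r-Tt[:3,3]),1)[:2]
print('tips',ray(205,86,.016),ray(297,86,.016),'grip front',ray(214,205,.022),ray(288,212,.022),'grip back',ray(220,271,.022),ray(282,271,.022))
for r in(100,215,230,240):
    x=np.nonzero(im[r,190:320].sum(1)<210)[0]+190;print(r,x.min(),x.max(),ray(x.min(),r,.022),ray(x.max(),r,.022))
```

```text
tips [ 86.9 -22.4] [86.9 22.3] grip front [ 27.4 -19.9] [23.4 19.6] grip back [-13.3 -18.3] [-13.3  17.5]
100 202 299 [ 80.5 -23.2] [80.5 22.7]
215 207 293 [ 21.7 -23.9] [21.7 22.3]
230 208 293 [ 12.8 -23.8] [12.8 22.7]
240 191 311 [  6.7 -33.6] [ 6.6 33. ]
```

Request:
servo_tool([
  {"x":0.1,"y":0.05,"z":-0.8,"ax":0,"ay":0,"az":0,"jaw":-0.3},
  {"x":0.1,"y":0.05,"z":-0.8,"ax":0,"ay":0,"az":0,"jaw":-0.3},
  {"x":0,"y":0,"z":-0.5,"ax":0,"ay":0,"az":0,"jaw":-0.3},
  {"x":0,"y":0,"z":0,"ax":0,"ay":0,"az":0,"jaw":-0.3},
  {"x":0,"y":0,"z":0,"ax":0,"ay":0,"az":0,"jaw":-0.2},
])

```text
time: 10.97
ee_pos: [0.5037, -0.1804, -0.0388]
ee_rot: [-3.141, 0.001, 0.207]
ft_force: [-0.4, 0.6, -0.3]
opening: 0.601
gripper_force: 0.0
```

Request:
servo_tool([
  {"x":0,"y":0,"z":0,"ax":0,"ay":0,"az":0,"jaw":-0.15},
  {"x":0,"y":0,"z":0,"ax":0,"ay":0,"az":0,"jaw":-0.1},
  {"x":0,"y":0,"z":0,"ax":0,"ay":0,"az":0,"jaw":-0.05},
  {"x":0,"y":0,"z":0,"ax":0,"ay":0,"az":0,"jaw":0},
  {"x":0,"y":0,"z":0,"ax":0,"ay":0,"az":0,"jaw":0},
])

```text
time: 11.38
ee_pos: [0.5043, -0.1809, -0.0376]
ee_rot: [3.141, -0.001, 0.207]
ft_force: [-1.2, 0.5, 6.4]
opening: 0.506
gripper_force: 7.1
```

Request:
servo_tool([
  {"x":0,"y":0,"z":0,"ax":0,"ay":0,"az":0,"jaw":0.02},
  {"x":0,"y":0,"z":0,"ax":0,"ay":0,"az":0,"jaw":0.03},
  {"x":0,"y":0,"z":0,"ax":0,"ay":0,"az":0,"jaw":0.03},
  {"x":0,"y":0,"z":0,"ax":0,"ay":0,"az":0,"jaw":0.03},
  {"x":0,"y":0,"z":0,"ax":0,"ay":0,"az":0,"jaw":0.03},
])

```text
time: 11.8
ee_pos: [0.5044, -0.1808, -0.0375]
ee_rot: [3.14, -0.001, 0.207]
ft_force: [-1.7, 0.8, 7.9]
opening: 0.487
gripper_force: 8.0
```

Request:
servo_tool([
  {"x":0,"y":0,"z":0.5,"ax":0,"ay":0,"az":0,"jaw":0.03},
  {"x":0,"y":0,"z":1,"ax":0,"ay":0,"az":0,"jaw":0.03},
  {"x":0,"y":0,"z":1.5,"ax":0,"ay":0,"az":0,"jaw":0.03},
  {"x":0,"y":0,"z":2,"ax":0,"ay":0,"az":0,"jaw":0.03},
  {"x":0,"y":0,"z":2,"ax":0,"ay":0,"az":0,"jaw":0.03},
])

```text
time: 12.22
ee_pos: [0.5037, -0.1804, 0.0328]
ee_rot: [-3.141, 0.0, 0.207]
ft_force: [-0.1, 0.4, -0.8]
opening: 0.49
gripper_force: 5.3
```

Request:
servo_tool([
  {"x":0,"y":0.5,"z":1.5,"ax":0,"ay":0,"az":0,"jaw":0.03},
  {"x":0,"y":1,"z":1,"ax":0,"ay":0,"az":-0.02,"jaw":0.03},
  {"x":0,"y":1.5,"z":0.5,"ax":0,"ay":0,"az":-0.03,"jaw":0.03},
  {"x":0,"y":1.5,"z":0,"ax":0,"ay":0,"az":-0.03,"jaw":0.03},
  {"x":0,"y":1.8,"z":0,"ax":0,"ay":0,"az":-0.03,"jaw":0.03},
])

```text
time: 12.63
ee_pos: [0.504, -0.1173, 0.0627]
ee_rot: [3.141, -0.001, 0.095]
ft_force: [0.3, -0.3, -0.5]
opening: 0.488
gripper_force: 5.3
```

Run:
```python
from h import *
im,W=wrist('w6');s=arm.state();print(s['time'],s['ee_pos'],s['ee_rot'],s['opening'],s['gripper_force'],s['ft_force'])
z=np.load('/tmp/w6.npz');Tt=z['T']@np.linalg.inv(np.array(arm.get_calibration('wrist')['T_tool_cam']));P=(W-Tt[:3,3])@Tt[:3,:3]
for sgn in(-1,1):
    g=(P[...,0]>.03)&(P[...,0]<.12)&(sgn*P[...,1]>.005)&(sgn*P[...,1]<.03)&(P[...,2]<-.03);q=P[g]*1000
    for a,b in((35,60),(65,90)):
        t=q[(q[:,0]>a)&(q[:,0]<b)];print(sgn,a,len(t),np.round([t[:,0].max(),np.median(t[:,1]),np.median(t[:,2])],1))
```

```text
12.6833 [ 0.50354548 -0.11417779  0.06234513] [-3.14060348e+00 -4.87024330e-05  9.46367132e-02] 0.4838940356833851 5.34895408898592 [ 0.71550935  2.62115394 -1.4142985 ]
-1 35 468 [ 60.  -15.3 -52.3]
-1 65 577 [ 86.4 -14.  -52.4]
1 35 483 [ 60.   19.9 -52.3]
1 65 575 [ 85.7  19.7 -52.3]
```

Request:
servo_tool([
  {"x":0,"y":1.8,"z":0,"ax":0,"ay":0,"az":-0.03,"jaw":0.03},
  {"x":0,"y":1.8,"z":0,"ax":0,"ay":0,"az":-0.03,"jaw":0.03},
  {"x":0,"y":1.8,"z":0,"ax":0,"ay":0,"az":-0.03,"jaw":0.03},
  {"x":0,"y":1.8,"z":0,"ax":0,"ay":0,"az":-0.03,"jaw":0.03},
  {"x":0,"y":1.8,"z":0,"ax":0,"ay":0,"az":-0.03,"jaw":0.03},
])

```text
time: 13.1
ee_pos: [0.5038, -0.0268, 0.0622]
ee_rot: [3.141, -0.0, -0.054]
ft_force: [-0.7, 0.4, -0.8]
opening: 0.492
gripper_force: 5.3
```

Request:
servo_tool([
  {"x":0,"y":1.8,"z":0,"ax":0,"ay":0,"az":-0.03,"jaw":0.03},
  {"x":0,"y":1.8,"z":0,"ax":0,"ay":0,"az":-0.03,"jaw":0.03},
  {"x":0,"y":1.8,"z":0,"ax":0,"ay":0,"az":-0.03,"jaw":0.03},
  {"x":0,"y":1.8,"z":0,"ax":0,"ay":0,"az":-0.03,"jaw":0.03},
  {"x":0,"y":1.8,"z":0,"ax":0,"ay":0,"az":-0.03,"jaw":0.03},
])

```text
time: 13.52
ee_pos: [0.5039, 0.0632, 0.0622]
ee_rot: [3.142, -0.0, -0.204]
ft_force: [0.2, -0.6, -0.2]
opening: 0.488
gripper_force: 5.3
```

Request:
servo_tool([
  {"x":0,"y":1.8,"z":0,"ax":0,"ay":0,"az":-0.03,"jaw":0.03},
  {"x":0,"y":1.8,"z":0,"ax":0,"ay":0,"az":-0.03,"jaw":0.03},
  {"x":0,"y":1.6,"z":0,"ax":0,"ay":0,"az":-0.025,"jaw":0.03},
  {"x":0,"y":1.3,"z":0,"ax":0,"ay":0,"az":0,"jaw":0.03},
  {"x":0,"y":0.8,"z":0,"ax":0,"ay":0,"az":0,"jaw":0.03},
])

```text
time: 13.93
ee_pos: [0.5038, 0.1366, 0.0621]
ee_rot: [-3.141, -0.0, -0.287]
ft_force: [0.5, -0.3, -0.6]
opening: 0.482
gripper_force: 5.3
```

Request:
servo_tool([
  {"x":0,"y":0,"z":0,"ax":0,"ay":0,"az":0,"jaw":0.03},
  {"x":0,"y":0,"z":0,"ax":0,"ay":0,"az":0,"jaw":0.03},
  {"x":0,"y":0,"z":0,"ax":0,"ay":0,"az":0,"jaw":0.03},
  {"x":0,"y":0,"z":0,"ax":0,"ay":0,"az":0,"jaw":0.03},
  {"x":0,"y":0,"z":0,"ax":0,"ay":0,"az":0,"jaw":0.03},
])

```text
time: 14.35
ee_pos: [0.504, 0.1349, 0.0616]
ee_rot: [3.142, -0.0, -0.289]
ft_force: [-0.8, -0.8, -1.0]
opening: 0.487
gripper_force: 5.3
```

```bash
cat > m.py <<'E'
from h import *
import sys
f=sys.argv[1]
im,W=wrist(f);s=arm.state();print(s['time'],s['ee_pos'],s['ee_rot'],s['opening'],s['gripper_force'],s['ft_force'])
z=np.load(f'/tmp/{f}.npz');Tt=z['T']@np.linalg.inv(np.array(arm.get_calibration('wrist')['T_tool_cam']));P=(W-Tt[:3,3])@Tt[:3,:3]
for sgn in(-1,1):
    g=(P[...,0]>.03)&(P[...,0]<.12)&(sgn*P[...,1]>.008)&(sgn*P[...,1]<.03)&(np.abs(P[...,2]+.0515)<.006);q=P[g]*1000
    for a,b in((35,60),(65,90)):
        t=q[(q[:,0]>a)&(q[:,0]<b)];print(sgn,a,len(t),np.round([t[:,0].max(),t[:,1].min(),t[:,1].max(),np.median(t[:,1]),np.median(t[:,2])],1))
m=(np.hypot(W[...,0]-.5768,W[...,1]-.1205)<.021)&(W[...,2]>.036)&(W[...,2]<.056)
t=W[m];tt=P[m]*1000;print('mod',len(t),np.round(t.max(0)*1000,1),np.array(cv2.minAreaRect((t[:,:2]*1000).astype(np.float32))[0]),'tool frame rect',cv2.minAreaRect(tt[:,:2].astype(np.float32)),tt[:,2].min())
E
python3 m.py w7
```

```text
14.4 [0.50396284 0.13499025 0.06164216] [ 3.14156849e+00 -2.12697412e-05 -2.88884927e-01] 0.48867414905251794 5.344198605744168 [ 0.44365784 -0.5768467  -1.10950997]
-1 35 419 [ 60.  -18.2 -14.4 -15.9 -52.5]
-1 65 568 [ 87.  -17.4 -12.5 -14.5 -52.4]
1 35 447 [ 60.   18.4  21.9  19.7 -52.3]
1 65 562 [ 86.2  17.2  22.3  19.4 -52.4]
mod 881 [590.7 131.5  46.5] [578.61541748 119.37858582] tool frame rect ((75.97089385986328, -6.411805152893066), (19.746145248413086, 19.649442672729492), 1.3723915815353394) 15.162960634364794
```

View pics/w7.png

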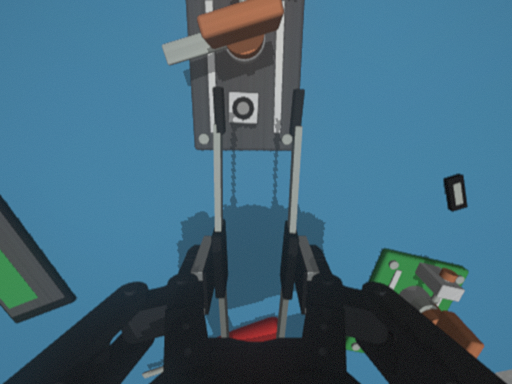

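The jaws are at (219,105) and (297,105), and the module is at (243,107), so I need about 9 mm towards jig +y. Correct that, go part way down and recheck.

Request:
servo_tool([
  {"x":0.05,"y":0.3,"z":0,"ax":0,"ay":0,"az":0,"jaw":0.03},
  {"x":0.1,"y":0.3,"z":-1,"ax":0,"ay":0,"az":0,"jaw":0.03},
  {"x":0.05,"y":0.26,"z":-1.5,"ax":0,"ay":0,"az":0,"jaw":0.03},
  {"x":0,"y":0,"z":-1,"ax":0,"ay":0,"az":0,"jaw":0.03},
  {"x":0,"y":0,"z":-0.5,"ax":0,"ay":0,"az":0,"jaw":0.03},
])

```text
time: 14.82
ee_pos: [0.5049, 0.1442, 0.0196]
ee_rot: [3.141, 0.003, -0.288]
ft_force: [-0.2, 1.2, -1.0]
opening: 0.485
gripper_force: 5.3
```

Request:
servo_tool([
  {"x":0,"y":0,"z":0,"ax":0,"ay":0,"az":0,"jaw":0.03},
  {"x":0,"y":0,"z":0,"ax":0,"ay":0,"az":0,"jaw":0.03},
  {"x":0,"y":0,"z":0,"ax":0,"ay":0,"az":0,"jaw":0.03},
  {"x":0,"y":0,"z":0,"ax":0,"ay":0,"az":0,"jaw":0.03},
  {"x":0,"y":0,"z":0,"ax":0,"ay":0,"az":0,"jaw":0.03},
])

```text
time: 15.23
ee_pos: [0.5062, 0.1441, 0.0221]
ee_rot: [-3.141, -0.001, -0.288]
ft_force: [0.6, 0.1, -1.0]
opening: 0.485
gripper_force: 5.3
```

```bash
python3 m.py w8
```

```text
15.2833 [0.50611656 0.14405198 0.02198988] [-3.14136021e+00 -7.10291571e-04 -2.88237692e-01] 0.4877502031442389 5.345409193541855 [-0.27408958  0.19866635 -1.60835083]
-1 35 417 [ 60.  -18.2 -14.3 -16.  -52.5]
-1 65 571 [ 87.  -17.3 -12.4 -14.5 -52.4]
1 35 439 [ 59.9  18.4  21.9  19.8 -52.3]
1 65 554 [ 86.2  17.3  22.2  19.5 -52.5]
mod 1367 [591.  131.9  46.2] [578.60546875 119.68099213] tool frame rect ((76.39942932128906, 2.7670674324035645), (20.04896354675293, 19.984216690063477), 3.172259569168091) -24.10722967308355
```

Request:
servo_tool([
  {"x":0,"y":0,"z":-0.9,"ax":0,"ay":0,"az":0,"jaw":0.03},
  {"x":0,"y":0,"z":-0.9,"ax":0,"ay":0,"az":0,"jaw":0.03},
  {"x":0,"y":0,"z":-0.8,"ax":0,"ay":0,"az":0,"jaw":0.03},
  {"x":0,"y":0,"z":-0.6,"ax":0,"ay":0,"az":0,"jaw":0.03},
  {"x":0,"y":0,"z":-0.4,"ax":0,"ay":0,"az":0,"jaw":0.03},
])

```text
time: 15.7
ee_pos: [0.5053, 0.144, -0.0157]
ee_rot: [3.141, 0.002, -0.288]
ft_force: [0.2, 0.4, -1.8]
opening: 0.486
gripper_force: 5.3
```

Request:
servo_tool([
  {"x":0,"y":0,"z":0,"ax":0,"ay":0,"az":0,"jaw":0.03},
  {"x":0,"y":0,"z":0,"ax":0,"ay":0,"az":0,"jaw":0.03},
  {"x":0,"y":0,"z":0,"ax":0,"ay":0,"az":0,"jaw":0.05},
  {"x":0,"y":0,"z":0,"ax":0,"ay":0,"az":0,"jaw":0.07},
  {"x":0,"y":0,"z":0,"ax":0,"ay":0,"az":0,"jaw":0.08},
])

```text
time: 16.12
ee_pos: [0.5061, 0.1441, -0.0141]
ee_rot: [-3.141, -0.001, -0.288]
ft_force: [-0.7, -0.4, -0.1]
opening: 0.463
gripper_force: 5.6
```

```bash
sed -i 's/W\[...,2\]>.036/W[...,2]>.0395/' m.py; python3 m.py w9
```

```text
16.1667 [ 0.50605774  0.14410211 -0.01412852] [-3.14141232e+00 -5.48101589e-04 -2.88142150e-01] 0.46694152994709703 5.5964025370576564 [-0.19686908  0.45364922 -0.51719764]
-1 35 419 [ 59.9 -16.9 -12.7 -14.6 -52. ]
-1 65 549 [ 86.7 -15.6 -10.7 -12.8 -52. ]
1 35 423 [ 60.   16.9  20.1  18.2 -52. ]
1 65 973 [ 86.2   8.   20.2  15.8 -52.9]
mod 2067 [591.4 140.   46.3] [577.02038574 120.3144455 ] tool frame rect ((74.80440521240234, 2.6353654861450195), (23.399213790893555, 34.06517028808594), 0.582954466342926) -60.38349222651152
```

Request:
servo_tool([
  {"x":0,"y":0,"z":0,"ax":0,"ay":0,"az":0,"jaw":0.1},
  {"x":0,"y":0,"z":0,"ax":0,"ay":0,"az":0,"jaw":0.12},
  {"x":0,"y":0,"z":0,"ax":0,"ay":0,"az":0,"jaw":0.14},
  {"x":0,"y":0,"z":0,"ax":0,"ay":0,"az":0,"jaw":0.16},
  {"x":0,"y":0,"z":0,"ax":0,"ay":0,"az":0,"jaw":0.18},
])

```text
time: 16.58
ee_pos: [0.5059, 0.1441, -0.0143]
ee_rot: [3.142, -0.0, -0.288]
ft_force: [-0.7, 0.7, 0.7]
opening: 0.416
gripper_force: 20.4
```

Request:
servo_tool([
  {"x":0,"y":0,"z":0,"ax":0,"ay":0,"az":0,"jaw":0.2},
  {"x":0,"y":0,"z":0,"ax":0,"ay":0,"az":0,"jaw":0.22},
  {"x":0,"y":0,"z":0,"ax":0,"ay":0,"az":0,"jaw":0.24},
  {"x":0,"y":0,"z":0,"ax":0,"ay":0,"az":0,"jaw":0.27},
  {"x":0,"y":0,"z":0,"ax":0,"ay":0,"az":0,"jaw":0.3},
])

```text
time: 17.0
ee_pos: [0.5059, 0.1441, -0.0143]
ee_rot: [-3.142, -0.0, -0.288]
ft_force: [-2.1, -0.8, 2.7]
opening: 0.404
gripper_force: 61.2
```

Stopped on the module at opening 0.404, as expected. Now lift 10 cm.

Request:
servo_tool([
  {"x":0,"y":0,"z":0,"ax":0,"ay":0,"az":0,"jaw":0.3},
  {"x":0,"y":0,"z":0,"ax":0,"ay":0,"az":0,"jaw":0.3},
  {"x":0,"y":0,"z":0.2,"ax":0,"ay":0,"az":0,"jaw":0.3},
  {"x":0,"y":0,"z":0.4,"ax":0,"ay":0,"az":0,"jaw":0.3},
  {"x":0,"y":0,"z":0.6,"ax":0,"ay":0,"az":0,"jaw":0.3},
])

```text
time: 17.42
ee_pos: [0.5055, 0.1441, -0.0025]
ee_rot: [3.141, 0.001, -0.288]
ft_force: [-0.1, 1.2, -1.5]
opening: 0.4
gripper_force: 60.6
```

Request:
servo_tool([
  {"x":0,"y":0,"z":0.8,"ax":0,"ay":0,"az":0,"jaw":0.3},
  {"x":0,"y":0,"z":1,"ax":0,"ay":0,"az":0,"jaw":0.3},
  {"x":0,"y":0,"z":1,"ax":0,"ay":0,"az":0,"jaw":0.3},
  {"x":0,"y":0,"z":1,"ax":0,"ay":0,"az":0,"jaw":0.3},
  {"x":0,"y":0,"z":1,"ax":0,"ay":0,"az":0,"jaw":0.3},
])

```text
time: 17.83
ee_pos: [0.506, 0.1441, 0.047]
ee_rot: [-3.141, -0.001, -0.288]
ft_force: [-0.5, -0.8, -0.5]
opening: 0.401
gripper_force: 60.6
```

Request:
servo_tool([
  {"x":0,"y":0,"z":1,"ax":0,"ay":0,"az":0,"jaw":0.3},
  {"x":0,"y":0,"z":1,"ax":0,"ay":0,"az":0,"jaw":0.3},
  {"x":0,"y":0,"z":0.9,"ax":0,"ay":0,"az":0,"jaw":0.3},
  {"x":0,"y":0,"z":0.7,"ax":0,"ay":0,"az":0,"jaw":0.3},
  {"x":0,"y":0,"z":0.4,"ax":0,"ay":0,"az":0,"jaw":0.3},
])

```text
time: 18.25
ee_pos: [0.5062, 0.1441, 0.0867]
ee_rot: [-3.141, -0.001, -0.288]
ft_force: [0.1, 0.4, -0.9]
opening: 0.402
gripper_force: 60.6
```

Request:
servo_tool([
  {"x":0,"y":0,"z":0,"ax":0,"ay":0,"az":0,"jaw":0.3},
  {"x":0,"y":0,"z":0,"ax":0,"ay":0,"az":0,"jaw":0.3},
  {"x":0,"y":0,"z":0,"ax":0,"ay":0,"az":0,"jaw":0.3},
  {"x":0,"y":0,"z":0,"ax":0,"ay":0,"az":0,"jaw":0.3},
  {"x":0,"y":0,"z":0,"ax":0,"ay":0,"az":0,"jaw":0.3},
])

```text
time: 18.67
ee_pos: [0.5057, 0.144, 0.0852]
ee_rot: [3.141, 0.001, -0.288]
ft_force: [0.1, 0.6, -0.8]
opening: 0.401
gripper_force: 60.6
```

Run:
```python
from h import *
im,W=wrist('w10');s=arm.state();print(s['time'],s['ee_pos'],s['ee_rot'],s['opening'],s['gripper_force'],s['ft_force'],s['joint_velocities'].round(4))
z=np.load('/tmp/w10.npz');Tt=z['T']@np.linalg.inv(np.array(arm.get_calibration('wrist')['T_tool_cam']));P=(W-Tt[:3,3])@Tt[:3,:3]
g=(np.abs(P[...,0]-.0765)<.009)&(np.abs(P[...,1]-.0025)<.009);q=W[g];q=q[q[:,2]>.1];print(len(q),np.percentile(q[:,2],[5,50,95]))
b,_=snap('scene','sc4')
A=cv2.resize(b[130:270,190:330],(400,400),interpolation=cv2.INTER_CUBIC);B=cv2.resize(im[40:240,150:350],(400,400),interpolation=cv2.INTER_CUBIC)
cv2.imwrite('pics/c4.png',np.hstack([A,B])[:,:,::-1])
```

```text
18.7167 [0.50574879 0.1440678  0.08528158] [ 3.14139361e+00  5.47083753e-04 -2.88224193e-01] 0.40144985172745634 60.59237480163574 [ 0.38262412  0.49455797 -1.27668262] [ 0.0001 -0.0011 -0.0012 -0.0001  0.0018 -0.0013]
1840 [0.13857268 0.14247374 0.14421061]
```

View pics/c4.png

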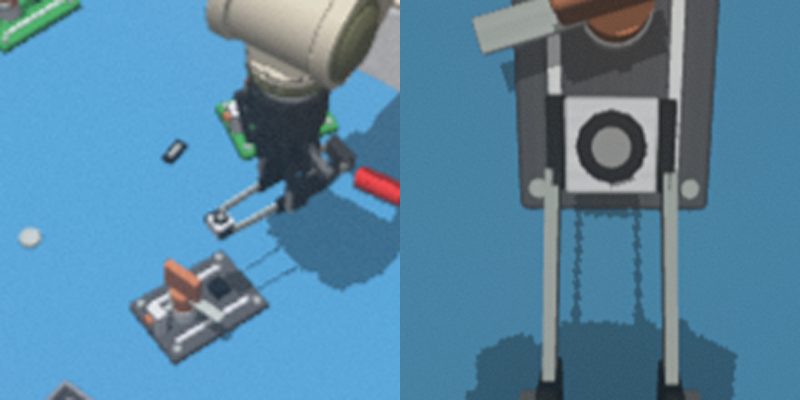

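The module sits lens up and square between both jaws, at crop (612,147). Its top is at about 142 mm, which is 10 cm above its seat. The seat is empty and the knob is open, so I'm handing in.

```bash
python3 -c "
from bench import arm;print(arm.finish_job())"
```

```text
the job is handed in; nothing more can be done
None
```

I turned the clamp knob clockwise to open, and the camera module is now held lens up in the tongs about 10 cm above its seat; the job is handed in, but no verdict came back.

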